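# Slide a cup of coffee on its saucer through the gap between two jars

### The job

Serve the patterned cup: with the fingers against the saucer's rim, gently push the saucer with the cup standing on it across the table, through the narrow gap between the jam jar and the yoghurt tub, until the whole saucer rests on the round cork mat on the other side. Do not grasp, lift or tip anything and do not touch the cup itself; leave the salt and pepper shakers where they stand.

Things in the scene. Friction and masses are not known exactly. Their poses are not given: they have to be found in the camera images.
- saucer: round patterned saucer, rim diameter 155 mm (a 16-sided outline, 153 to 156 mm across), rim top 20 mm above the table, the wall sloping inward below the rim; loose, about 0.2 kg. Origin: centre of its underside, z up. The cup stands in its middle. It starts on the left or on the right of the gap, the mat on the other.
- cup: patterned coffee cup, rim diameter 81 mm, 74 mm tall, loose, 0.17 to 0.3 kg, standing on the saucer with its foot about 5 mm above the table (rim at about 80 mm). Origin: at foot height, 13 mm off the bowl's axis towards the handle. The handle is on the cup's -y side, reaching 66 mm from the bowl's axis (still inside the saucer's rim); at the start it points roughly towards the robot.
- cup_center (a point): point on the axis of the cup's bowl, at foot height; at the start it lies over the saucer's centre
- jam_jar: round jam jar with a white lid, 68 mm diameter, 84 mm tall; stands fast, cannot be moved. Origin: centre of its underside. One side of the gap.
- tub: round yoghurt tub with a foil lid, 72 mm diameter at its widest, 71 mm tall; stands fast, cannot be moved. Origin: centre of its underside. Other side of the gap: jar and tub stand one behind the other as seen from the robot (either may be the nearer), about 235 to 239 mm apart between centres, leaving a gap about 165 to 169 mm wide for the 155 mm saucer.
- mat: round cork mat, 205 mm diameter, so thin that the saucer slides onto it with no step; fixed. Origin: its centre, on the table top.
- salt_shaker: salt shaker, 44 mm diameter, 90 mm tall, loose, on the robot's side of the work, left or right. Origin: centre of its underside.
- pepper_shaker: pepper shaker, 44 mm diameter, 90 mm tall, loose, on the robot's side of the work, left or right. Origin: centre of its underside.

How it is judged:
On the way:
1. the saucer passes between the jam jar and the yoghurt tub (horizontal distance between saucer and jam_jar below 0.135 m and horizontal distance between saucer and tub below 0.135 m), for 0.1 s.
At the end, for the whole second after the job is handed in: The saucer lies flat and at rest wholly on the mat (centres within 27 mm), the cup stands upright on it (bowl axis within 20 mm of the saucer's centre), and the two shakers stand upright within 20 mm of where they were (horizontal distance between saucer and mat below 0.027 m and angle between saucer's own z axis and vertical below 0.06 rad and height (world z) of saucer below 0.006 m and linear speed of saucer below 0.02 m/s and linear speed of cup below 0.03 m/s and angle between cup's own z axis and vertical below 0.12 rad and horizontal distance between cup_center and saucer below 0.02 m and height (world z) of cup below 0.025 m and distance of each of salt_shaker, pepper_shaker from where it was at the start of the episode below 0.02 m and angle between each of salt_shaker, pepper_shaker's own z axis and vertical below 0.15 rad); the robot touches nothing.
It fails at once if the saucer is lifted or tipped (its underside's centre more than 12 mm above the table, or tilted over 0.2 rad) (height (world z) of saucer above 0.012 m or angle between saucer's own z axis and vertical above 0.2 rad).
It fails at once if the cup tips (over 0.3 rad) or is lifted (its foot more than 30 mm above the table) (angle between cup's own z axis and vertical above 0.3 rad or height (world z) of cup above 0.03 m).
It fails at once if the robot touches the cup (over 0.5 N) (contact force between any of the fingers, the arm and cup above 0.5 N).
It fails at once if the saucer is pinched or shoved hard (over 20 N from the fingers) (contact force between the fingers and saucer above 20 N).
It fails at once if a shaker is moved more than 30 mm (distance of any of salt_shaker, pepper_shaker from where it was at the start of the episode above 0.03 m).
It also fails if it takes over 64 s, if anything falls off the work surface, if the arm or the gripper's body presses on something with over 40 N, if the wrist force passes 120 N, or if a joint passes its speed limit or range.

### The arm

A 7-joint arm with a two-finger parallel gripper is mounted at the origin on the work surface; the furniture and walls round the work are solid. World frame = base frame: x ahead of the robot, y to its left, z up, the work surface at z = 0. Lengths are in m, angles in rad, forces in N, time in s.
With the tool pointing down it reaches from about 0.4 to 0.925 m from the base axis. Payload 5.6 kg.
Tool frame: the origin (TCP) lies at the very end of the fingers, on their centre line; the grasp point (between the pads) lies hold_point_z behind it (hold_point_z is the distance from the TCP to the grasp point, in m); z points along the fingers, y is the line along which they close (so a half turn about z gives the same grasp; the last joint's range is limited). The gripper opens to 85 mm and grips with 20 to 120 N. Pads are 22 mm wide; open, the fingers measure 114 mm over their backs; the gripper's body (76 mm by 85 mm) begins 54 mm behind the grasp point. The pads swing forward as they close: fully open they stand 13 mm farther back than shut.
Start: joints at [1.057, 0.468, -0.012, 1.603, 0.006, 1.071, -0.056], TCP at [0.295, -0.579, 0.231] pointing down, gripper open.
Joint ranges: [-2.53, 2.53], [-0.31, 2.02], [-1.57, 1.55], [0.28, 2.44], [-1.29, 4.43], [0.15, 1.84], [-2.92, 2.92]. Speed limits (rad/s): [2.57, 2.57, 3.14, 3.14, 3.14, 3.14, 3.14].

### API

Orientations are given as a unit quaternion [w, x, y, z].
In Python, from station import goto, move_straight, set_joints, grip, pause, ik, get_state, snapshot, PlanningError, close_job, spot_in, silhouettes, hold_point_z gives the robot as it stands. Calls block until the motion is done:
- goto(position, orientation): joint-space move of the TCP to a pose.
- move_straight(position, attitude=None, max_speed=0.15, guard=None): straight line of the TCP; attitude=None keeps the orientation; max_speed is the mean speed in m/s. With guard (N) it stops when the force on the tool has changed by that much, and returns True; else False.
- set_joints(angles): joint-space move.
- grip(opening, squeeze=None): opening from 0.0 (shut) to 1.0 (fully open); squeeze is the grip in N (None keeps the last); returns when the fingers have stopped.
- pause(seconds).
- ik(position, orientation): joint angles nearest the present ones, or None.
- get_state(): the state.
- snapshot(name): name is "scene" or "side" or "wrist"; returns a dict with "image" (384x512x3 uint8, red, green, blue), "range_z" (384x512 float32, m along the optical axis (not along the pixel's ray), 0 where there is no reading), "K" (3x3 intrinsics, pixels), "rvec" (rotation vector, rad) and "tvec" (3), from world to camera coordinates, as OpenCV has them; the wrist camera has in their place "hand_eye" (4x4, takes a point from camera to tool coordinates, whose origin is the TCP and whose axes are the flange's). Camera axes: x right, y down, z forward; pixel columns grow to the right and rows downward; lengths in m; the calibration is good to about 2 mm. A picture is of the moment at which its call begins: read the wrist's pose just before it.
A pose or a line that the arm cannot do raises PlanningError and nothing moves.
- close_job(): hands the job in; it is judged then, once.
Trained networks look in a picture, given as the dict that the camera call returned (one of the last four; its "shot" number tells which), for a name from the list of things; names that differ only in an ending like _2 or _b are one class to them, and where a whole thing is asked for, a point or a joint stands for the part that bears it (a point fixed in the world has none). Each returns a list of dicts, best first, with "conf" (0 to 1); they miss things now and then, are a little off and sometimes report something else, mostly with a low value. They report only what shows in the picture. A call takes as long as a camera call.
- spot_in(picture, name): "uv" ([column, row] in pixels, amid what is visible of it).
- silhouettes(picture, name): "mask" (384x512 bool, what is visible of it) and "uv" ([column, row] in pixels, amid what is visible of it).
The state is a dict: "time_s": time; "joints": joint angles; "dq": joint speeds; "joint_efforts": joint torques, N m; "tcp_pos": TCP position; "ee_rot": TCP orientation; "wrist_force": force on the tool from outside, world axes, zero at the start; "moment": the same for the moment, N m; "width": opening from 0.0 (shut) to 1.0 (fully open); "gripper_force": force on a finger pad.
Only numpy, scipy, OpenCV 4.12 (cv2) and the standard library are available. Lean on these libraries where they do the work, as an engineer would, in place of code of your own. Each camera call takes 0.05 s, during which the arm holds its last target. There are 200 camera calls.

## Working session

There is one attempt and no reset: what is moved stays moved. The work goes in short steps, each a Python script; the robot and the scene stay as the last script left them, time stands still between calls to the robot, and variables do not carry over. Pictures are saved under pics/ and viewed, at most 10 in all, crops included, and the job is handed in when it is done.

```bash
mkdir -p pics; ls
cat > h.py <<'E'
import numpy as np, cv2
from station import *
def cloud(s):
    d=s["range_z"];K=np.array(s["K"]);v,u=np.mgrid[:384,:512]
    P=np.stack([(u-K[0,2])/K[0,0]*d,(v-K[1,2])/K[1,1]*d,d],-1)
    R=cv2.Rodrigues(np.array(s["rvec"],float))[0]
    W=(P-np.array(s["tvec"]).ravel())@R
    W[d==0]=np.nan
    return W
def circ(p):
    from scipy.optimize import least_squares
    f=lambda q:np.hypot(p[:,0]-q[0],p[:,1]-q[1])-q[2]
    return least_squares(f,[*np.median(p[:,:2],0),.05],loss='soft_l1',f_scale=.002).x
E
python3 - <<'E'
from h import *
print(hold_point_z,get_state())
for n in("scene","side"):
    s=snapshot(n);cv2.imwrite(f"pics/{n}.png",s["image"][...,::-1]);W=cloud(s)
    for t in["saucer","cup","jam_jar","tub","mat","salt_shaker","pepper_shaker"]:
        r=silhouettes(s,t)
        if r:
            m=cv2.erode(r[0]["mask"].astype(np.uint8),np.ones((3,3)))>0
            p=W[m];p=p[~np.isnan(p[:,0])]
            if len(p)<20: print(n,t,'few');continue
            zt=np.percentile(p[:,2],97);top=p[p[:,2]>zt-.004]
            print(n,t,round(r[0]["conf"],2),np.round(r[0]["uv"]),len(p),'med',np.median(p,0).round(3),'lo',np.percentile(p,2,0).round(3),'hi',np.percentile(p,98,0).round(3),'topmid',((np.nanmin(top,0)+np.nanmax(top,0))/2).round(3))
        else: print(n,t,None)
E
```

```text
pics
station.py
0.0187 {'time_s': 0.0, 'joints': array([ 1.05699134,  0.46841444, -0.01160982,  1.60362321,  0.00601738,
        1.07139747, -0.05629714]), 'dq': array([-0.00146929,  0.0006361 , -0.00035071,  0.00111852,  0.00216405,
        0.00071968,  0.00051555]), 'joint_efforts': array([ 2.52774926e-04, -5.32389557e+01,  2.10159598e-02, -2.51302046e+01,
        1.12970985e-02,  7.87149154e-03, -2.46053503e-06]), 'tcp_pos': array([ 0.29452722, -0.5788152 ,  0.23031433]), 'ee_rot': array([-8.60565285e-04,  9.72425573e-01,  2.33211681e-01, -2.77086836e-04]), 'wrist_force': array([0.2939854 , 0.18505525, 0.37638726]), 'moment': array([0.07578188, 0.04281153, 0.01672204]), 'gripper_force': 0.0, 'width': 0.9998910076507384}
scene saucer 0.69 [334. 156.] 592 med [ 0.554 -0.248  0.012] lo [ 0.508 -0.336  0.005] hi [ 0.641 -0.205  0.018] topmid [ 0.574 -0.272  0.016]
scene cup 0.78 [336. 137.] 887 med [ 0.567 -0.26   0.054] lo [ 0.517 -0.307  0.017] hi [ 0.611 -0.231  0.078] topmid [ 0.572 -0.267  0.077]
scene jam_jar 0.94 [295. 203.] 882 med [ 0.418 -0.012  0.073] lo [ 0.402 -0.045  0.0
[... 869 characters left out ...]
4 -0.267  0.075]
side jam_jar 0.61 [277. 185.] 654 med [0.432 0.001 0.062] lo [ 0.408 -0.041  0.009] hi [0.46  0.011 0.084] topmid [ 0.434 -0.017  0.083]
side tub 0.91 [193. 172.] 540 med [0.662 0.023 0.064] lo [ 0.64  -0.017  0.005] hi [0.694 0.039 0.07 ] topmid [0.666 0.011 0.069]
side mat 0.8 [188. 269.] 4356 med [ 0.574  0.277 -0.001] lo [ 0.487  0.183 -0.004] hi [0.663 0.359 0.002] topmid [0.576 0.271 0.002]
side salt_shaker 0.62 [286. 272.] 417 med [0.344 0.263 0.052] lo [0.33  0.247 0.012] hi [0.36  0.271 0.087] topmid [0.346 0.251 0.086]
side pepper_shaker 0.89 [327. 140.] 244 med [ 0.352 -0.27   0.045] lo [ 0.337 -0.28   0.006] hi [ 0.368 -0.262  0.084] topmid [ 0.355 -0.275  0.083]
```

```bash
cat >> h.py <<'E'
from scipy.spatial.transform import Rotation as Ro
def ori(phi,tilt,flip=1):
    """push heading phi (rad from +x), tool leaning back by tilt; tool x = flip*push dir"""
    p=np.array([np.cos(phi),np.sin(phi),0]);z=p*np.sin(tilt)-np.array([0,0,np.cos(tilt)])
    x=p*np.cos(tilt)+np.array([0,0,np.sin(tilt)]);x*=flip
    q=Ro.from_matrix(np.stack([x,np.cross(z,x),z],1)).as_quat()
    return [q[3],q[0],q[1],q[2]]
def wcloud(s,st):
    d=s["range_z"];K=np.array(s["K"]);v,u=np.mgrid[:384,:512]
    P=np.stack([(u-K[0,2])/K[0,0]*d,(v-K[1,2])/K[1,1]*d,d],-1)
    H=np.array(s["hand_eye"]);q=st["ee_rot"]
    R=Ro.from_quat([q[1],q[2],q[3],q[0]]).as_matrix()
    W=(P@H[:3,:3].T+H[:3,3])@R.T+st["tcp_pos"];W[d==0]=np.nan
    return W
def mfit(W,r,zc,dz=.005):
    m=r["mask"];p=W[m];p=p[~np.isnan(p[:,0])];p=p[abs(p[:,2]-zc)<dz]
    (x,y),rad=cv2.minEnclosingCircle((p[:,:2]*1000).astype(np.float32))
    return np.round([x,y,rad],1),len(p)
E
python3 - <<'E'
from h import *
for f in(1,-1):
    for P,a in[((.57,-.15,.45),ori(1.57,0,f)),((.575,-.36,.01),ori(1.57,.32,f)),((.55,0,.01),ori(1.7,.32,f)),((.57,.2,.01),ori(1.5,.32,f))]:
        j=ik(P,a);print(f,P,None if j is None else np.round(j,2))
    
a=cv2.imread("pics/scene.png");b=cv2.imread("pics/side.png")
cv2.imwrite("pics/both.png",cv2.resize(np.hstack([a,b]),(800,300)))
E
```

```text
1 (0.57, -0.15, 0.45) [ 0.54  0.27 -0.44  1.42  0.11  1.48  0.1 ]
1 (0.575, -0.36, 0.01) [ 0.84  0.91 -0.34  1.46  0.    0.99  0.6 ]
1 (0.55, 0, 0.01) [ 0.54  0.77 -0.56  1.89  0.11  0.64  0.14]
1 (0.57, 0.2, 0.01) [ 0.14  0.75 -0.49  1.89  0.04  0.47 -0.33]
-1 (0.57, -0.15, 0.45) [-0.73  0.45  1.36  1.5  -0.44  1.54 -2.52]
-1 (0.575, -0.36, 0.01) [ 0.47  0.88  0.24  1.49 -0.51  1.05 -2.17]
-1 (0.55, 0, 0.01) [ 0.1   0.68  0.01  1.92 -0.51  0.69 -2.48]
-1 (0.57, 0.2, 0.01) [ 0.62  1.3  -1.35  1.87  1.25  0.98  1.94]
```

View pics/both.png

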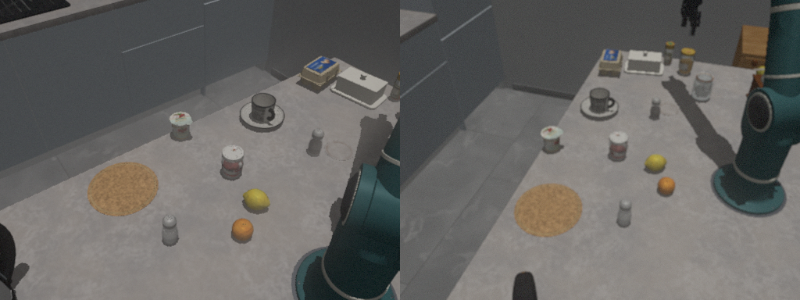

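```bash
cat > look.py <<'E'
from h import *
import sys
def look(name):
    st=get_state();s=snapshot("wrist");W=wcloud(s,st);cv2.imwrite(f"pics/{name}.png",s["image"][...,::-1])
    zc=dict(saucer=.018,cup=.078,jam_jar=.084,tub=.07,mat=0)
    for t in zc:
        r=silhouettes(s,t)
        if r:
            try: print(t,round(r[0]["conf"],2),np.round(r[0]["uv"]),*mfit(W,r[0],zc[t]),'h97',np.nanpercentile(W[r[0]["mask"]][:,2],97).round(4))
            except Exception as e: print(t,e)
    return W,s
E
python3 - <<'E'
from look import *
goto([.57,-.15,.45],ori(np.pi/2,0))
st=get_state();print(st["time_s"],st["tcp_pos"])
W,s=look("w1");print(np.round(s["hand_eye"],3))
s=snapshot("scene");C=cloud(s)
m=(C[...,2]>.03)&(C[...,2]<.3)&(C[...,1]<-.36)&(C[...,0]>.3)&(C[...,1]>-.8)&(C[...,0]<.9)
p=C[m]
for y in np.arange(-.8,-.36,.04):
    q=p[(p[:,1]>y)&(p[:,1]<=y+.04)]
    if len(q)>5: print(y.round(2),len(q),q.min(0).round(3),q.max(0).round(3))
E
```

```text
2.8 [ 0.56955858 -0.15177922  0.44915841]
saucer 0.96 [266. 174.] [ 575.  -273.7   77.9] 1937 h97 0.0209
cup 0.85 [265. 202.] [ 570.  -270.5   46.3] 383 h97 0.0807
jam_jar 0.95 [172.  53.] [436.1 -27.2  31.5] 1544 h97 0.0864
tub 0.81 [327.  35.] [664.6   1.7  39.2] 1999 h97 0.0723
mat 0.47 [172.  52.] [422.6 -20.8  40.8] 7 h97 0.0864
[[-0.001 -0.945 -0.327  0.084]
 [ 1.    -0.    -0.    -0.   ]
 [ 0.    -0.327  0.945 -0.143]
 [ 0.     0.     0.     1.   ]]
-0.76 58 [ 0.375 -0.738  0.031] [ 0.389 -0.722  0.103]
-0.72 245 [ 0.374 -0.718  0.031] [ 0.587 -0.68   0.07 ]
-0.68 690 [ 0.389 -0.68   0.03 ] [ 0.668 -0.64   0.089]
-0.64 1129 [ 0.387 -0.64   0.03 ] [ 0.664 -0.6    0.075]
-0.6 309 [ 0.559 -0.6    0.031] [ 0.661 -0.56   0.073]
-0.56 489 [ 0.556 -0.56   0.03 ] [ 0.658 -0.521  0.074]
```

View pics/w1.png

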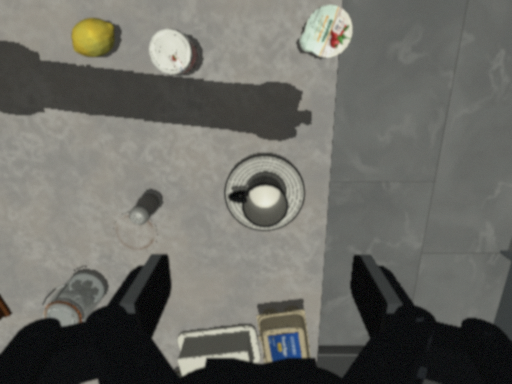

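Run:
```python
from look import *
goto([.56,.03,.40],ori(np.pi/2,0))
for k in range(2):
    W,s=look("w2"+str(k))
    for t,zc in(("jam_jar",.084),("tub",.071),("saucer",.019)):
        m=silhouettes(s,t)[0]["mask"]
        p=W[m];p=p[abs(p[:,2]-np.nanpercentile(p[:,2],97))<.007][:,:2]*1000
        h=cv2.convexHull(p.astype(np.float32))[:,0]
        print(t,circ(h/1000).round(4),(h.min(0)+h.max(0))/2,h.max(0)-h.min(0))
    if k==0: goto([.56,.12,.40],ori(np.pi/2,0))
print(get_state()["time_s"])
```

```text
saucer 0.71 [275. 272.] [ 575.7 -272.7   77.7] 1407 h97 0.0215
cup 0.79 [270. 300.] [ 569.7 -270.2   46.8] 438 h97 0.0806
jam_jar 0.61 [180. 171.] [436.1 -26.3  31.3] 1281 h97 0.0864
tub 0.67 [329. 159.] [6.654e+02 5.000e-01 3.940e+01] 1714 h97 0.0721
mat 0.78 [270.  19.] [574.6 223.7  93.6] 4349 h97 0.0037
jam_jar [ 0.4364 -0.0258  0.0305] [436.7588   -25.078718] [61.30014 59.18835]
tub [0.6679 0.0007 0.0361] [666.5806     1.576458] [76.15198  68.921486]
saucer [ 0.5756 -0.2724  0.0769] [ 575.53766 -263.0337 ] [154.47757 134.45303]
saucer 0.58 [280. 312.] [ 576.1 -272.1   78. ] 1120 h97 0.0209
cup 0.57 [269. 341.] [ 570.8 -271.8   45.6] 280 h97 0.0804
jam_jar 0.83 [188. 226.] [435.8 -26.2  31.8] 1111 h97 0.0863
tub 0.77 [323. 215.] [666.1  -1.6  39.9] 1453 h97 0.0721
mat 0.66 [269.  46.] [575.  263.  104.2] 12188 h97 0.0038
jam_jar [ 0.4361 -0.0263  0.031 ] [436.44333 -26.41807] [61.252563 62.639034]
tub [6.681e-01 2.000e-04 3.640e-02] [666.432       1.1769466] [77.53851 70.08623]
saucer [ 0.5751 -0.2719  0.0764] [ 574.29504 -262.6725 ] [152.4873  134.19974]
5.275
```

View pics/w21.png

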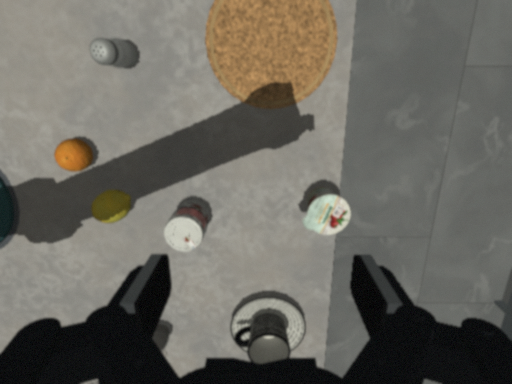

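```bash
cat >> h.py <<'E'
T=np.radians(18)
def pose(c,deg,d,z):
    a=np.radians(deg);return [c[0]-d*np.cos(a),c[1]-d*np.sin(a),z],ori(a,T)
S=(.5755,-.272)
E
python3 - <<'E'
from h import *
P,a=pose(S,95.4,.125,.2);goto(P,a)
P[2]=.05;move_straight(P,max_speed=.15)
P[2]=-.02;hit=move_straight(P,max_speed=.025,guard=4)
st=get_state();print(hit,st["tcp_pos"],st["wrist_force"],st["time_s"])
z=st["tcp_pos"][2]+.003;P[2]=z;move_straight(P,max_speed=.05)
st=get_state();print(st["tcp_pos"],st["wrist_force"],st["time_s"])
for n in("scene","wrist"): cv2.imwrite(f"pics/p_{n}.png",snapshot(n)["image"][...,::-1])
a=cv2.imread("pics/p_scene.png")[40:240,250:450];b=cv2.imread("pics/p_wrist.png")
cv2.imwrite("pics/p.png",np.hstack([cv2.resize(a,(384,384)),b])[:, :896][:, :].copy() if 0 else cv2.resize(np.hstack([cv2.resize(a,(384,384)),b]),(800,343)))
E
```

```text
True [ 0.58725326 -0.39644304 -0.01010789] [-0.28218383 -0.20815043  4.7023655 ] 10.55
[ 0.58746617 -0.39659472 -0.00686701] [0.13304956 0.52444    0.92988213] 10.8
```

View pics/p.png

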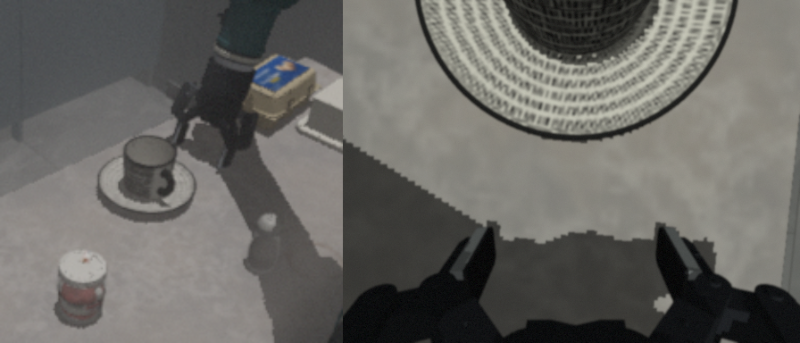

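Run:
```python
from h import *
p=np.array([np.cos(np.radians(95.4)),np.sin(np.radians(95.4))])
z=-.0069
P,a=pose(np.array(S)+.06*p,95.4,.078,z)
print(move_straight(P,a,max_speed=.04,guard=10))
st=get_state();print(st["tcp_pos"],st["wrist_force"],st["time_s"])
s=snapshot("wrist");W=wcloud(s,st);m=silhouettes(s,"saucer")[0]["mask"]
q=W[m];q=q[abs(q[:,2]-.02)<.006];h=cv2.convexHull((q[:,:2]*1000).astype(np.float32))[:,0];print("wrist",circ(h/1000))
s2=snapshot("scene");C=cloud(s2)
for t in("saucer","jam_jar","tub","cup"):
    m=silhouettes(s2,t)[0]["mask"];q=C[m];q=q[abs(q[:,2]-np.nanpercentile(q[:,2],97))<.006];h=cv2.convexHull((q[:,:2]*1000).astype(np.float32))[:,0];print("scene",t,circ(h/1000))
cv2.imwrite("pics/q.png",s["image"][...,::-1])
```

```text
False
[ 0.57717552 -0.2900349  -0.00692501] [ 0.05075801 -2.05040417 -0.06241378] 13.725
wrist [ 0.57111418 -0.22504247  0.07751816]
scene saucer [ 0.56835769 -0.22232607  0.07739871]Traceback (most recent call last):
  File "<stdin>", line 11, in <module>
IndexError: list index out of range
```

```bash
sed -i 's/radians(18)/radians(26)/' h.py
python3 - <<'E'
from h import *
c=np.array([.5711,-.2250]);p=np.array([np.cos(np.radians(95.4)),np.sin(np.radians(95.4))])
z=-.0048
move_straight(list(np.array(get_state()["tcp_pos"])-[*(.025*p),-.004]),max_speed=.05)
P,a=pose(c,95.4,.09,z);move_straight(P,a,max_speed=.05)
G=np.array([.551,-.013]);u=G-c;L=np.hypot(*u);u/=L;deg=np.degrees(np.arctan2(u[1],u[0]));print(deg,L)
P,a=pose(c+u*(L-.10),deg,.066,z)
print(move_straight(P,a,max_speed=.04,guard=10))
st=get_state();print(st["tcp_pos"],st["wrist_force"],st["time_s"])
s=snapshot("wrist");W=wcloud(s,st);cv2.imwrite("pics/q.png",s["image"][...,::-1])
for t in("saucer","cup","jam_jar","tub"):
    r=silhouettes(s,t)
    if not r: print(t,None);continue
    q=W[r[0]["mask"]];q=q[abs(q[:,2]-np.nanpercentile(q[:,2],97))<.006];h=cv2.convexHull((q[:,:2]*1000).astype(np.float32))[:,0];print(t,circ(h/1000),h.min(0),h.max(0))
E
```

```text
95.41609847626988 0.21295072199924564
False
[ 0.56668394 -0.17833365 -0.00480151] [ 0.41217514 -1.14216338 -0.59983904] 18.5
saucer [ 0.56058984 -0.1156803   0.07733222] [ 483.1463  -192.98131] [638.3298  -79.96736]
cup [ 0.56057145 -0.11499024  0.04082473] [ 512.05304 -155.89836] [601.49054  -95.542656]
jam_jar None
tub None
```

View pics/q.png

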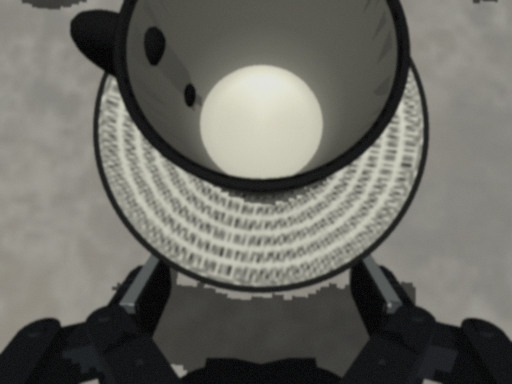

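```bash
cat > w.py <<'E'
from h import *
def where(name=None):
    st=get_state();s=snapshot("wrist");W=wcloud(s,st)
    if name: cv2.imwrite(f"pics/{name}.png",s["image"][...,::-1])
    for t in("saucer","cup","mat"):
        r=silhouettes(s,t)
        if not r: print(t,None);continue
        q=W[r[0]["mask"]];q=q[abs(q[:,2]-np.nanpercentile(q[:,2],97))<.006];h=cv2.convexHull((q[:,:2]*1000).astype(np.float32))[:,0];print(t,circ(h/1000))
    print(st["tcp_pos"].round(4),st["wrist_force"].round(2),st["time_s"])
E
python3 - <<'E'
from w import *
z=-.0048;G=np.array([.551,-.013])
P,a=pose(G,95.6,.063,z);print(move_straight(P,a,max_speed=.035,guard=6));where()
e=np.radians(96.2);P,a=pose(G+.045*np.array([np.cos(e),np.sin(e)]),95.6,.063,z)
print(move_straight(P,a,max_speed=.035,guard=6));where("r")
E
```

```text
False
saucer [ 0.55115872 -0.01316096  0.04023935]
cup [ 0.55111028 -0.01315508  0.04021038]
mat [ 0.55114865 -0.01304189  0.04033333]
[ 0.5572 -0.0758 -0.0048] [-0.14 -1.52 -0.68] 21.8417
False
saucer [0.5458956  0.03212394 0.07752871]
cup [0.54638703 0.03122636 0.03967815]
mat None
[ 0.5523 -0.031  -0.0048] [ 0.13 -0.32 -0.87] 23.475
```

View pics/r.png

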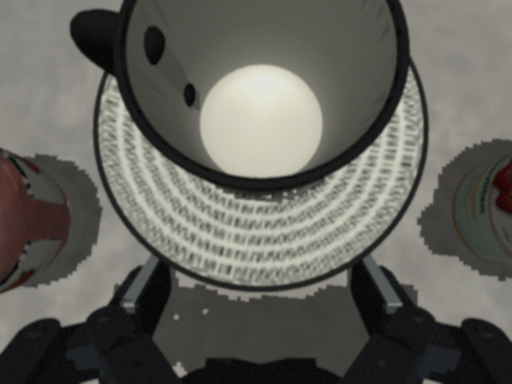

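Run:
```python
from w import *
z=-.0048
for c,h in(((.547,.075),91),((.555,.13),85),((.574,.262),82)):
    P,a=pose(c,h,.063,z);print(move_straight(P,a,max_speed=.035,guard=6))
where("s")
```

```text
False
False
False
saucer [0.57403056 0.26201147 0.07742173]
cup [0.57417773 0.26193166 0.04036151]
mat [0.57540218 0.26580611 0.10256667]
[ 0.5653  0.1996 -0.0048] [-1.42 -1.28  0.02] 30.7417
```

View pics/s.png

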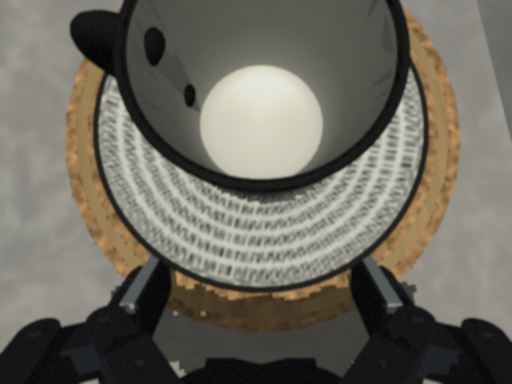

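Run:
```python
from w import *
P,a=pose((.574,.262),82,.13,-.002);move_straight(P,a,max_speed=.05)
P[2]=.2;move_straight(P,max_speed=.15);pause(.5)
where()
s=snapshot("scene");C=cloud(s)
for t in("salt_shaker","pepper_shaker"):
    r=silhouettes(s,t)
    if r: print(t,np.nanmedian(C[r[0]["mask"]],0))
print(close_job())
```

```text
saucer [0.5741047  0.26154776 0.07726863]
cup [0.57413892 0.26143842 0.04041631]
mat [0.57524762 0.26464305 0.10207612]
[0.5559 0.1333 0.1999] [0.71 0.5  0.73] 34.4333
salt_shaker [0.33192011 0.25074842 0.05574899]
pepper_shaker [ 0.34310151 -0.2769083   0.04681106]
the job is handed in; nothing more can be done
None
```

The job is handed in: the saucer went through the gap without touching the jar or tub and rests about 3 mm off the mat's centre. By the last camera check the cup stands centred on it, the shakers have not moved, and the gripper is clear. It took about 34 s of the 64 s allowed; the hand-in call returned no verdict.

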